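# Fit the blade of the cafe counter slicer

### The job

Fit the loose slicing blade into the slicer bed: lay it flat between the side rails, slide it under the head of the single locating pin until its notch is fully home on the pin, and only then swing the keeper bar fully shut behind the blade and let go. The pin's setting differs from one time to the next, so find it by feel and do not force the blade; leave the cup, the tamper and the milk jug where they are.

Things in the scene. Friction and masses are not known exactly. Their poses are not given: they have to be found in the camera images.
- blade_grip (a point): Centre of the blade's upright black grip: 14 mm thick along x, 40 mm along y, 4 to 46 mm above the plate's underside; this point is 25 mm up, at the plate's middle. Take it across the 14 mm. The blade is a bare steel plate 100 (x) x 60 (y) x 4 mm, 0.2 kg, lying flat, its long side at -y a ground edge. x points to the notched end, z up.
- blade_notch (a point): Middle of the inner end (root) of the blade's notch, 34 mm along +x from the grip, 2 mm above the underside. The notch is an open U in the +x end, 10 mm wide, 16 mm deep, mouth corners rounded to 1 mm. Axes as the blade's.
- holder: Slicer bed that holds the blade: a fixed aluminium block 190 (x) x 120 (y) mm; origin under its centre on the counter, x towards the pin. Bed surface 20 mm up. Two rails, 8 mm high, 10 thick, x = -15 to 90 mm, 84 mm apart inside (12 mm play each side of the blade). Lay the blade with its grip at x = -4 to 2 mm, clear of the pin's head. Over 25 N of blade on pin, or 80 N on the bed, is forcing it.
- pin_slot (a point): Middle of the opening for the locating pin, on the bed surface at x = 70, y = 0 mm of the holder. The pin, 8 mm thick, is clamped in it anywhere up to 10 mm to either side (y) and 3.5 mm to either end (x): not given, find it. Its head, 16 mm across, is 7.2 to 11.2 mm above the bed: the blade goes only under it, by sliding. Home: root against the pin, 4 mm short of its axis.
- keeper (a joint): Angle of the keeper bar: 0 = pointing straight back (holder -x), 1.571 = fully shut, lying across the bed (along holder -y) 2.5 to 9.5 mm behind the tail of a blade that is home; it starts between -0.5 and -0.05. It turns anticlockwise seen from above as it closes, with light friction (about 1 N at the post), and stays where it is left.
- keeper_hinge (a point): The keeper's upright hinge axis, at x = -31, y = +51 mm in the holder's frame, 27 mm above the counter; axes as the holder's.
- keeper_post (a point): Round upright post on the keeper bar to move it by: 12 mm thick, rising from 26 to 68 mm above the counter; this point is half-way up, 47 mm above the counter and 62 mm from the hinge axis. The bar itself is 14 mm wide and reaches 71 mm from the hinge axis, 21 to 26 mm above the counter.
- cup_mid (a point): Pale green cup, 84 mm across, 62 mm high, handle at +y; point half-way up. Bystander.
- tamper_mid (a point): Steel coffee tamper, 58 mm across, 82 mm high, standing; point half-way up. Bystander.
- jug_mid (a point): Steel milk jug, 80 mm across, 100 mm high, handle at +y; point half-way up. Bystander.
Not all that is in view belongs to the job. What is shaped like the part that bears blade_grip but brown or yellow is not meant.

How it is judged:
By the outcome, as a careful person would: the job done as asked, in the order asked, and still so for the second after the job is handed in, with the robot touching nothing.
It also fails if it takes over 72 s, if anything falls off the work surface, if the arm or the gripper's body presses on something with over 40 N, if the wrist force passes 120 N, or if a joint passes its speed limit or range.

### The arm

A 6-joint arm with a two-finger parallel gripper is mounted at the origin on the work surface. World frame = base frame: x ahead of the robot, y to its left, z up, the work surface at z = 0. Lengths are in m, angles in degrees, forces in N, time in s.
With the tool pointing down it reaches from about 0.35 to 0.875 m from the base axis. Payload 4.2 kg.
Tool frame: the origin (TCP) lies midway between the tips of the shut fingers; the grasp point (between the pads) lies 19 mm behind it; x points along the fingers, y is the direction in which the jaws open and shut, and the axes are right-handed (so a half turn about x gives the same grasp; the last joint's range is limited). The gripper opens to 87 mm and grips with 3 to 60 N. Pads are 19 mm wide; open, the fingers measure 117 mm over their backs; the gripper's body (75 mm by 190 mm) begins 51 mm behind the grasp point.
Start: joints at [-60.527, 22.042, 0.453, 0, -68.411, -14.817], TCP at [0.158, -0.605, 0.223] pointing down, gripper open.
Joint ranges: [-179.83, 179.83], [-69.29, 118.12], [-61.27, 80.66], [-181.25, 117.63], [-171.15, -9.14], [-177.46, 177.46]. Speed limits (degrees/s): [159.86, 159.86, 180, 180, 180, 180].

### API

Orientations are given as a 3x3 rotation matrix whose columns are the frame's x, y, z axes.
In Python, from station import r gives the robot as it stands.
- The arm moves only by the tool play_rows, never from a script. Its argument "plan" is a list that holds one entry, the list of rows, each a list of 6 numbers: the shift along the tool's x, y, z in cm, then the turn, a rotation vector about the tool's x, y, z in units of 10 degrees (1.0 is 10 degrees). A call has 1 to 5 rows; each row is the pose to reach, as a shift and turn from the pose commanded when the call began, along the tool's axes at that moment; what a row does not reach only later rows make up. A row lasts 1/8 s, in which the tool goes at most 62.5 mm and 10.7 degrees, less where a joint would pass 70% of its speed; a pose out of reach is approached as far as the arm can. A call with a gripper value outside its range is refused whole. "hand" is the opening, from 0 (shut) to 1 (fully open), set as the call begins (left out, the last holds). The fingers move at their own pace and stop on an object; the grip force is fixed at half the most. Time passes only in rows, so rows that repeat a pose let the fingers close. It gives the time, the measured TCP pose, the force and the opening at its end, in the units of the state.
- r.sense(): the state, without advancing time (a new reading comes with each control period).
- r.capture(name): name is "scene" or "side" or "wrist"; returns (picture, depth): 384x512x3 uint8, blue, green, red; 384x512 float32, m along the optical axis (not along the pixel's ray), 0 where there is no reading.
- r.get_calibration(name): a dict with "vfov" (degrees; the focal length in pixels is half the picture's height over the tangent of half this angle, whatever the lens; pixels are square), "cx", "cy" (the principal point, pixels), "rvec" (rotation vector, rad) and "tvec" (3), from world to camera coordinates, as OpenCV has them. Camera axes: x right, y down, z forward; pixel columns grow to the right and rows downward; lengths in m; the calibration is good to about 2 mm. A picture is of the moment at which its call begins: read the wrist's pose just before it. get_calibration takes no time and is no camera call; for the wrist camera it gives the pose at the moment of the call.
- r.finish_job(): hands the job in, once; it reports no verdict.
The state is a dict: "time_s": time; "joints": joint angles; "joint_velocities": joint speeds; "effort": joint torques, N m; "tcp_pos": TCP position; "ee_rot": TCP orientation; "wrist_force": force on the tool from outside, world axes, zero at the start; "moment": the same for the moment, N m; "gripper_width": opening from 0.0 (shut) to 1.0 (fully open).
Only numpy, scipy, OpenCV 4.12 (cv2) and the standard library are available. Lean on these libraries where they do the work, as an engineer would, in place of code of your own. Each camera call takes 0.05 s, during which the arm holds its last target.

## Working session

There is one attempt and no reset: what is moved stays moved. The work goes in short steps, Python scripts to look and compute and a tool call to move; the robot and the scene stay as the last step left them, time stands still between calls to the robot, and variables do not carry over. Pictures are saved under pics/ and viewed, and the job is handed in when it is done.

Besides the shell and the picture viewer there is one more tool, called after "Call:" by a JSON object that holds its "fn" and its "kwargs", one argument or row to a line. play_rows: Moves the arm, as the interface text tells. Its arguments: {"type":"object","properties":{"plan":{"type":"array","items":{"type":"array","items":{"type":"array","items":{"type":"number"}}}},"hand":{"type":"number"}},"required":["plan"]}

```bash
ls -la; mkdir -p pics; cat > h.py <<'E'
import numpy as np,cv2
from station import r
def cal(n):
    c=r.get_calibration(n);f=192/np.tan(np.radians(c["vfov"])/2)
    R=cv2.Rodrigues(np.array(c["rvec"],float))[0];t=np.array(c["tvec"],float).ravel()
    return f,c["cx"],c["cy"],R,t
def ray(C,u,v,z):
    f,cx,cy,R,t=C
    d=R.T@np.array([(u-cx)/f,(v-cy)/f,1]);o=-R.T@t
    return o+d*(z-o[2])/d[2]
def proj(C,p):
    f,cx,cy,R,t=C;q=R@np.array(p)+t
    return f*q[0]/q[2]+cx,f*q[1]/q[2]+cy
def deproj(C,u,v,d):
    f,cx,cy,R,t=C
    return R.T@(np.array([(u-cx)/f*d,(v-cy)/f*d,d])-t)
E
python3 - <<'E'
from h import *
for n in ["scene","side","wrist"]:
    C=cal(n);im,d=r.capture(n);cv2.imwrite(f"pics/{n}0.png",im);np.savez(f"{n}0.npz",im=im,d=d,R=C[3],t=C[4],f=C[0],cx=C[1],cy=C[2]);print(n,C[0],C[1],C[2],-C[3].T@C[4],r.get_calibration(n).keys())
print(r.sense())
E
```

```text
total 12
drwxr-xr-x  3 agent agent 4096 Dec  7 13:32 .
drwxr-xr-x 23 root  root  4096 Dec  7 13:32 ..
drwxr-xr-x  2 agent agent 4096 Dec  7 13:32 pics
scene 369.0152129304613 254.3544943367272 190.829493090687 [1.08216036 0.53422156 0.79021946] dict_keys(['vfov', 'cx', 'cy', 'rvec', 'tvec'])
side 447.4511360333952 248.76016893564818 187.60438505844346 [-0.15367425  0.7151953   0.83832246] dict_keys(['vfov', 'cx', 'cy', 'rvec', 'tvec'])
wrist 291.2249086662156 256.75065506215833 192.60098858834215 [ 0.08336391 -0.62486012  0.38234854] dict_keys(['vfov', 'cx', 'cy', 'rvec', 'tvec'])
{'time_s': 0.15, 'joints': array([-6.05275216e+01,  2.20822527e+01,  3.99085352e-01, -1.97599339e-02,
       -6.84124418e+01, -1.48165417e+01]), 'joint_velocities': array([-0.00732371, -0.132917  ,  0.17162155,  0.13902858, -0.05926024,
        0.05628265]), 'effort': array([ 1.63655273e-03, -3.91053593e+01,  1.87590158e+01,  4.22220826e+00,
        1.24453983e-02, -1.29946961e-04]), 'tcp_pos': array([ 0.15803248, -0.60422817,  0.22170502]), 'ee_rot': array([[-5.41810851e-04, -2.52890513e-01,  9.67494752e-01],
       [ 1.61051336e-03,  9.67493418e-01,  2.52891067e-01],
       [-9.99998556e-01,  1.69518235e-03, -1.16914881e-04]]), 'wrist_force': array([-1.01099585, -0.30751625, -0.24813645]), 'moment': array([-0.00953098,  0.06000011,  0.0482572 ]), 'gripper_width': 1.0027892530208051}
```

View pics/scene0.png

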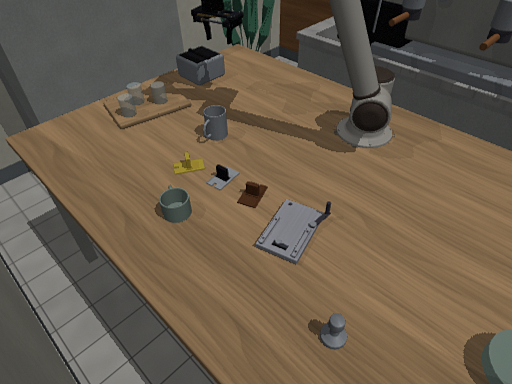

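View pics/side0.png

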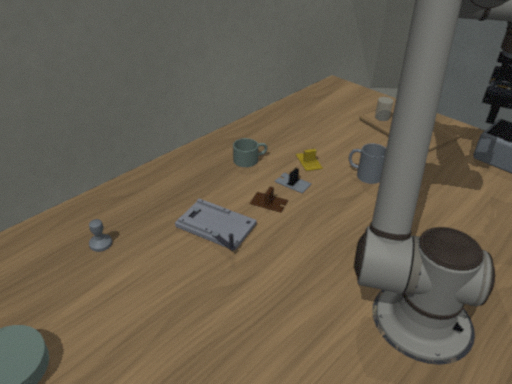

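View pics/wrist0.png

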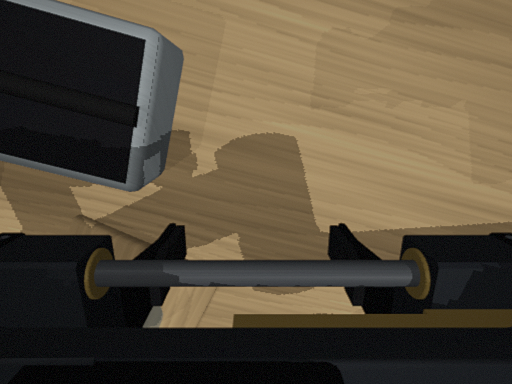

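The scene view shows three things shaped like the blade: steel plate with black grip at (223,175), brown one at (253,193) and yellow one at (188,164). The steel one with the black grip fits the description. The bed is at about (293,230), with the keeper post at (327,210). Next I crop each close.

```bash
python3 - <<'E'
from h import *
s=np.load("scene0.npz");b=np.load("side0.npz")
a=cv2.resize(s["im"][140:270,165:345],None,fx=4.4,fy=4.4,interpolation=cv2.INTER_CUBIC);cv2.imwrite("pics/c_scene.png",a)
a=cv2.resize(b["im"][140:260,165:325],None,fx=5,fy=5,interpolation=cv2.INTER_CUBIC);cv2.imwrite("pics/c_side.png",a)
E
```

```text
(no output)
```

View pics/c_scene.png

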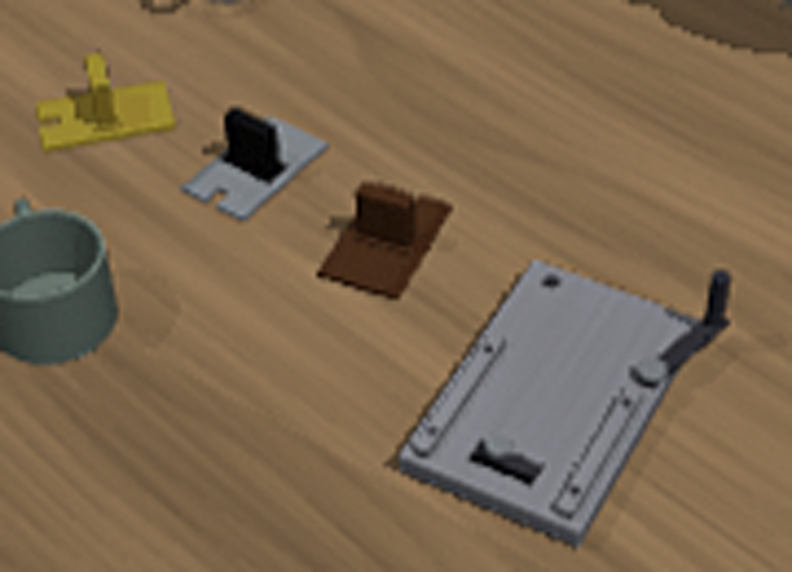

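View pics/c_side.png

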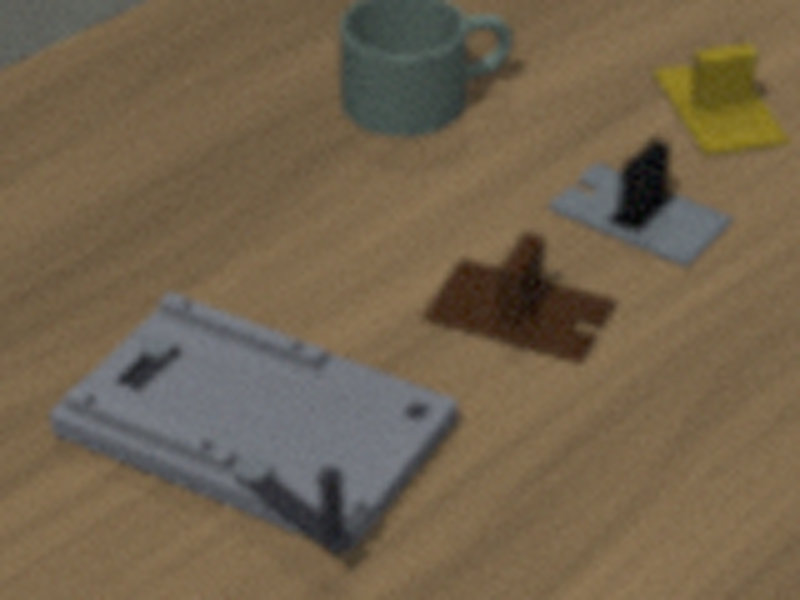

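```bash
python3 - <<'E'
from h import *
C=cal("scene");D=cal("side")
S=lambda u,v,z:ray(C,165+u/4.4,140+v/4.4,z)
T=lambda u,v,z:ray(D,165+u/5,140+v/5,z)
np.set_printoptions(precision=4,suppress=True)
print("blade scene",[S(*p,0.004)[:2] for p in [(182,187),(244,218),(327,147),(275,120)]])
print("blade side",[T(*p,0.004)[:2] for p in [(551,206),(600,165),(732,220),(692,263)]])
print("grip top scene",S(252,120,.046)[:2],"side",T(655,150,.046)[:2])
print("holder scene",[S(*p,0.02)[:2] for p in [(535,263),(400,460),(578,535),(705,325)]])
print("holder side",[T(*p,0.02)[:2] for p in [(55,415),(170,295),(457,408),(345,540)]])
print("slot",S(507,462,.02),T(148,368,.02)); print("post top",S(722,275,.068),T(330,472,.068)); print("hinge",S(648,370,.027),T(258,476,.027))
print("cup",S(50,285,.031),T(405,65,.031))
print("brown",S(388,245,.004), T(525,310,.004),"yellow",T(720,100,.004))
E
```

```text
blade scene [array([ 0.5869, -0.2001]), array([ 0.5774, -0.1429]), array([ 0.4841, -0.1562]), array([ 0.4899, -0.2074])]
blade side [array([ 0.5739, -0.1468]), array([ 0.5814, -0.2021]), array([ 0.485 , -0.2162]), array([ 0.475 , -0.1647])]
grip top scene [ 0.5329 -0.1798] side [ 0.5311 -0.1921]
holder scene [array([0.4816, 0.0454]), array([0.6623, 0.0975]), array([0.6298, 0.2086]), array([0.4485, 0.1614])]
holder side [array([0.6216, 0.2041]), array([0.6574, 0.0923]), array([0.4716, 0.0444]), array([0.4417, 0.1579])]
slot [0.619  0.1443 0.02  ] [0.6163 0.143  0.02  ]
post top [0.4467 0.1665 0.068 ] [0.4463 0.1631 0.068 ]
hinge [0.5092 0.1625 0.027 ] [0.5025 0.1626 0.027 ]
cup [ 0.7256 -0.1636  0.031 ] [ 0.7229 -0.1663  0.031 ]
brown [ 0.5262 -0.0499  0.004 ] [ 0.5157 -0.0595  0.004 ] yellow [ 0.5742 -0.3159  0.004 ]
```

```bash
cat >> h.py <<'E'
from scipy.spatial.transform import Rotation as Ro
def Rd(yaw):
    a=np.radians(yaw);y=np.array([np.cos(a),np.sin(a),0]);x=np.array([0,0,-1.]);return np.c_[x,y,np.cross(x,y)]
def go(p,yaw):
    s=r.sense();R=s["ee_rot"];sh=R.T@(np.array(p)-s["tcp_pos"])*100
    rv=Ro.from_matrix(R.T@Rd(yaw)).as_rotvec(degrees=True)/10
    print("shift",np.round(sh,2),"turn",np.round(rv,3),"t",round(s["time_s"],2),"tcp",np.round(s["tcp_pos"],4),"yaw",round(np.degrees(np.arctan2(R[1,1],R[0,1])),2))
E
python3 - <<'E'
from h import *
C=cal("wrist");R=r.sense()["ee_rot"];print("optical axis in tool",R.T@C[3].T@[0,0,1],"cam pos tool",R.T@(-C[3].T@C[4]-r.sense()["tcp_pos"]))
go([0.53,-0.19,0.2],188)
E
```

```text
optical axis in tool [ 9.59238336e-01 -6.97518470e-04  2.82597465e-01] cam pos tool [-0.16078175 -0.00084794 -0.07747973]
shift [ 2.22 30.67 46.46] turn [-8.335e+00  7.000e-03 -8.000e-03] t 0.15 tcp [ 0.158  -0.6042  0.2217] yaw 104.65
```

Call:
{"fn": "play_rows", "kwargs": {
  "plan": [
    [[0,6,9,-1.05,0,0],[0.5,12,18,-2.1,0,0],[1,18,27,-3.15,0,0],[1.5,24,36,-4.2,0,0],[2.2,30.7,46.5,-5.2,0,0]]
  ]
}}

```text
time_s: 0.78
tcp_pos: [0.3671, -0.3699, 0.2123]
ee_rot: [[0.0, -0.92, 0.391], [-0.0, 0.391, 0.92], [-1.0, -0.0, -0.0]]
wrist_force: [1.3, -1.0, 0.0]
gripper_width: 1.004
```

```bash
python3 - <<'E'
from h import *
go([0.53,-0.19,0.2],188)
E
```

```text
shift [ 1.23 -7.96 22.93] turn [-3.102e+00 -0.000e+00  1.000e-03] t 0.78 tcp [ 0.3671 -0.3699  0.2123] yaw 156.98
```

Call:
{"fn": "play_rows", "kwargs": {
  "plan": [
    [[0.3,-2,6,-1,0,0],[0.7,-4,12,-2,0,0],[1.2,-7,20,-3.1,0,0],[1.2,-7.5,22,-3.1,0,0],[1.2,-7.5,22,-3.1,0,0]]
  ]
}}

```text
time_s: 1.4
tcp_pos: [0.5236, -0.1971, 0.1996]
ee_rot: [[-0.001, -0.991, -0.137], [0.0, -0.137, 0.991], [-1.0, 0.001, 0.0]]
wrist_force: [0.0, 1.3, -0.4]
gripper_width: 1.001
```

```bash
python3 - <<'E'
from h import *
go([0.53,-0.19,0.2],188)
C=cal("wrist");im,d=r.capture("wrist");cv2.imwrite("pics/w1.png",im);np.savez("w1.npz",im=im,d=d)
import pickle;pickle.dump(C,open("w1.pkl","wb"))
E
```

```text
shift [-0.04 -0.73  0.62] turn [-0.011  0.002 -0.005] t 1.4 tcp [ 0.5236 -0.1971  0.1996] yaw -172.11
```

View pics/w1.png

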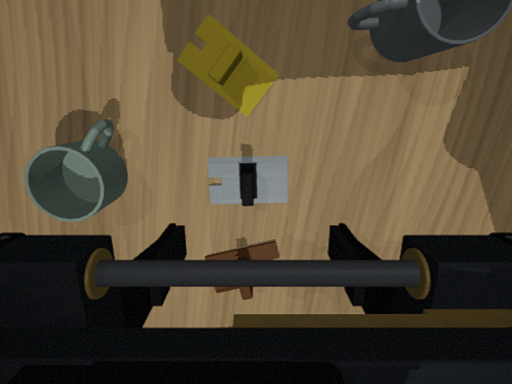

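Wrist view: the steel blade with its black grip is at (248,182) and its notch is at the left, (215,181). Yellow is at (228,65) and brown at (243,268), so the choice holds. Now I measure it.

```bash
python3 - <<'E'
from h import *
import pickle
C=pickle.load(open("w1.pkl","rb"));im=np.load("w1.npz")["im"];d=np.load("w1.npz")["d"]
sub=im[150:212,200:296].astype(int)
m=np.zeros(im.shape[:2],np.uint8)
m[150:212,200:296]=((sub[:,:,0]-sub[:,:,2])>0)*255
m=cv2.morphologyEx(m,cv2.MORPH_CLOSE,np.ones((3,3)))
c=max(cv2.findContours(m,cv2.RETR_EXTERNAL,cv2.CHAIN_APPROX_NONE)[0],key=cv2.contourArea).reshape(-1,2)
P=np.array([ray(C,u,v,.004)[:2] for u,v in c],np.float32)
b=cv2.minAreaRect(P);print(b)
# grip top black
g=(im.max(2)<45);yy,xx=np.nonzero(g[150:212,235:262]);
print("grip px",xx.min()+235,xx.max()+235,yy.min()+150,yy.max()+150)
u,v=(xx.min()+xx.max())/2+235.,0
for v in (165,175,185,195): print(v,d[v,248],deproj(C,248,v,d[v,248]))
cv2.imwrite("pics/w1c.png",cv2.resize(im[140:220,190:300],None,fx=7,fy=7,interpolation=cv2.INTER_CUBIC))
E
```

```text
((0.5332940220832825, -0.18469661474227905), (0.0984925925731659, 0.06164168566465378), 9.324789047241211)
grip px 240 256 163 205
165 0.36156502 [ 0.53577369 -0.20479903  0.00377862]
175 0.32304102 [ 0.53421381 -0.20172058  0.04489921]
185 0.32702094 [ 0.53272979 -0.19014946  0.04418461]
195 0.32868096 [ 0.53123515 -0.17899507  0.04576732]
```

View pics/w1c.png

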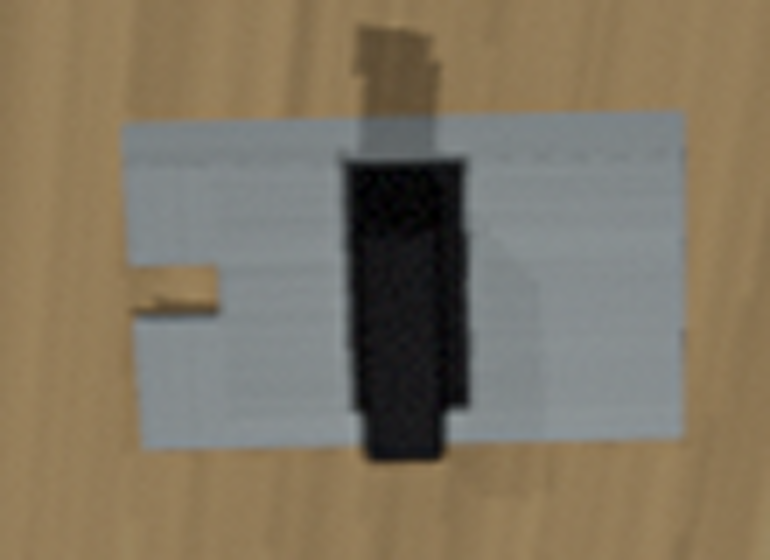

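```bash
python3 - <<'E'
from h import *
go([0.533,-0.186,0.07],189.3)
E
```

```text
shift [12.97 -1.23  1.06] turn [-0.151  0.003 -0.008] t 1.45 tcp [ 0.5225 -0.1982  0.1997] yaw -172.21
```

Call:
{"fn": "play_rows", "kwargs": {
  "plan": [
    [[5,-0.6,0.6,-0.15,0,0],[10,-1.2,1.05,-0.15,0,0],[13,-1.2,1.05,-0.15,0,0],[13,-1.2,1.05,-0.15,0,0]]
  ],
  "hand": 0.45
}}

```text
time_s: 1.95
tcp_pos: [0.5299, -0.1882, 0.0681]
ee_rot: [[-0.006, -0.988, -0.157], [0.001, -0.157, 0.988], [-1.0, 0.006, 0.002]]
wrist_force: [-0.1, -0.7, 1.3]
gripper_width: 0.632
```

```bash
python3 - <<'E'
from h import *
go([0.533,-0.186,0.012],189.3);C=cal("wrist")
im,d=r.capture("wrist");cv2.imwrite("pics/w2.png",im)
go([0.533,-0.186,0.012],189.3)
E
```

```text
shift [ 5.61 -0.38  0.16] turn [-0.026  0.009 -0.036] t 1.95 tcp [ 0.5299 -0.1882  0.0681] yaw -170.96
shift [ 5.81 -0.18  0.22] turn [-0.021  0.    -0.011] t 2.0 tcp [ 0.5317 -0.1884  0.0701] yaw -170.91
```

View pics/w2.png

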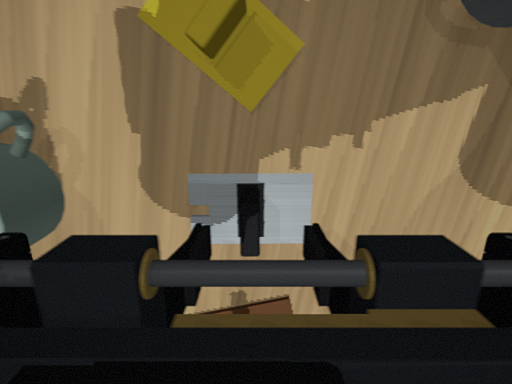

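The grip at (250,215) lies between the fingers and square to the jaws. I go down and close.

Call:
{"fn": "play_rows", "kwargs": {
  "plan": [
    [[3,-0.15,0.2,-0.02,0,0],[5,-0.15,0.2,-0.02,0,0],[5.8,-0.15,0.2,-0.02,0,0],[5.8,-0.15,0.2,-0.02,0,0],[5.8,-0.15,0.2,-0.02,0,0]]
  ],
  "hand": 0.4
}}

```text
time_s: 2.62
tcp_pos: [0.5348, -0.1854, 0.0138]
ee_rot: [[0.003, -0.987, -0.163], [-0.0, -0.163, 0.987], [-1.0, -0.003, -0.001]]
wrist_force: [0.2, 0.7, -0.2]
gripper_width: 0.402
```

Call:
{"fn": "play_rows", "kwargs": {
  "plan": [
    [[0,0,0,0,0,0],[0,0,0,0,0,0],[0,0,0,0,0,0],[0,0,0,0,0,0],[0,0,0,0,0,0]]
  ],
  "hand": 0
}}

```text
time_s: 3.25
tcp_pos: [0.5339, -0.1851, 0.0126]
ee_rot: [[0.0, -0.987, -0.163], [-0.0, -0.163, 0.987], [-1.0, -0.0, -0.0]]
wrist_force: [0.1, 0.9, 1.9]
gripper_width: 0.158
```

```bash
python3 - <<'E'
from h import *
go([0.50,0.05,0.20],195)
E
```

```text
shift [-18.75  -0.48  23.75] turn [-0.564 -0.     0.001] t 3.25 tcp [ 0.5339 -0.1851  0.0126] yaw -170.64
```

Call:
{"fn": "play_rows", "kwargs": {
  "plan": [
    [[-3,0,0,0,0,0],[-8,0,1,0,0,0],[-13,0,5,0,0,0],[-18,0,10,-0.2,0,0],[-18.7,0,16,-0.5,0,0]]
  ]
}}

```text
time_s: 3.88
tcp_pos: [0.5099, -0.0318, 0.201]
ee_rot: [[0.006, -0.969, -0.248], [0.001, -0.248, 0.969], [-1.0, -0.006, -0.0]]
wrist_force: [0.4, 0.5, -1.5]
gripper_width: 0.158
```

```bash
python3 - <<'E'
from h import *
go([0.55,0.22,0.20],195)
E
```

```text
shift [  0.15 -10.12  23.4 ] turn [-0.065 -0.003  0.035] t 3.88 tcp [ 0.5099 -0.0318  0.201 ] yaw -165.65
```

Call:
{"fn": "play_rows", "kwargs": {
  "plan": [
    [[0,-2.5,6,0,0,0],[0,-5,12,-0.06,0,0],[0,-7.5,18,-0.06,0,0],[0,-9.8,23,-0.06,0,0],[0,-9.8,23,-0.06,0,0]]
  ]
}}

```text
time_s: 4.5
tcp_pos: [0.5466, 0.2182, 0.1967]
ee_rot: [[-0.001, -0.965, -0.263], [-0.0, -0.263, 0.965], [-1.0, 0.001, 0.0]]
wrist_force: [-0.2, -0.6, -1.2]
gripper_width: 0.16
```

Call:
{"fn": "play_rows", "kwargs": {
  "plan": [
    [[0,0,0,0,0,0],[0,0,0,0,0,0]]
  ]
}}

```text
time_s: 4.75
tcp_pos: [0.5462, 0.213, 0.1979]
ee_rot: [[-0.001, -0.966, -0.257], [-0.0, -0.257, 0.966], [-1.0, 0.001, -0.0]]
wrist_force: [-0.6, 0.2, -1.8]
gripper_width: 0.164
```

```bash
python3 - <<'E'
from h import *
import pickle
go([0.55,0.22,0.20],195)
C=cal("wrist");im,d=r.capture("wrist");cv2.imwrite("pics/w3.png",im);np.savez("w3.npz",im=im,d=d)
pickle.dump(C,open("w3.pkl","wb"))
E
```

```text
shift [-0.21 -0.54  0.58] turn [-0.013 -0.001 -0.005] t 4.75 tcp [0.5462 0.213  0.1979] yaw -165.13
```

View pics/w3.png

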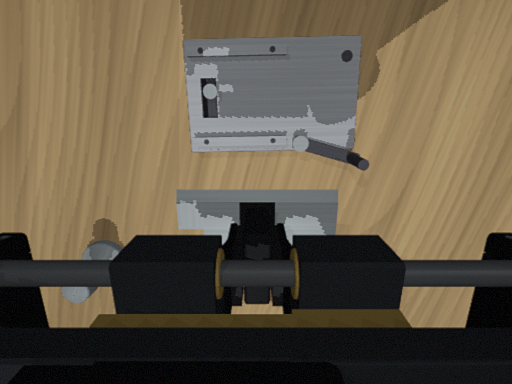

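Wrist view: the holder's corners are near (185,40), (359,37), (353,155) and (191,152). The pin's round head is at (210,91) in its dark slot (202–217, 78–117). The hinge is at (300,143) and the post at (363,163). Now I measure them.

```bash
python3 - <<'E'
from h import *
im=cv2.imread("pics/w3.png")
cv2.imwrite("pics/w3a.png",cv2.resize(im[30:170,175:375],None,fx=4,fy=4,interpolation=cv2.INTER_CUBIC))
cv2.imwrite("pics/w3b.png",cv2.resize(im[65:130,180:245],None,fx=9,fy=9,interpolation=cv2.INTER_CUBIC))
E
```

```text
(no output)
```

View pics/w3a.png

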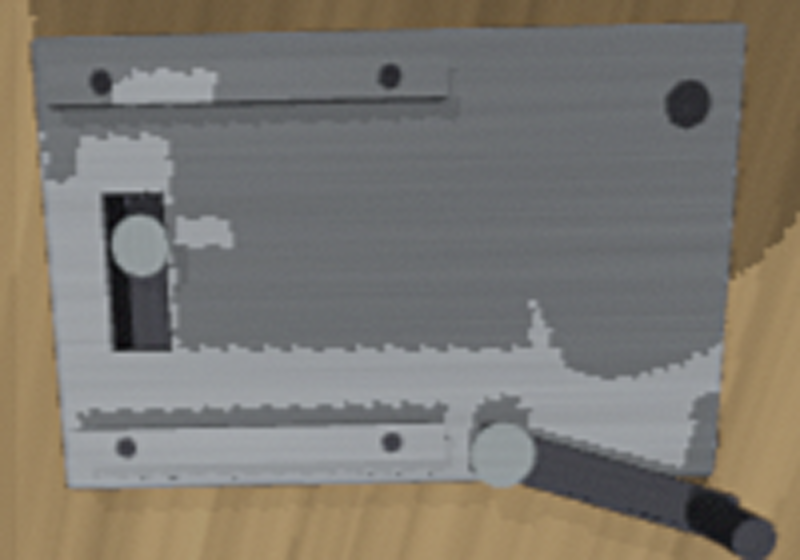

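View pics/w3b.png

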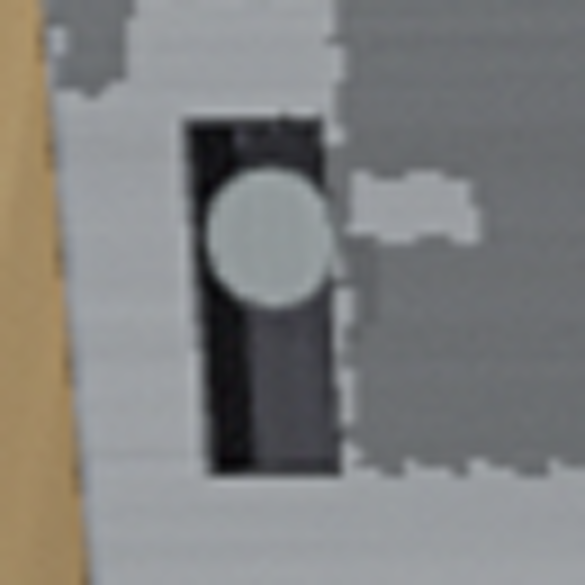

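```bash
python3 - <<'E'
from h import *
import pickle
C=pickle.load(open("w3.pkl","rb"));d=np.load("w3.npz")["d"]
A=lambda x,y,z:ray(C,(x+.5)/4-.5+175,(y+.5)/4-.5+30,z)[:2]
B=lambda x,y,z:ray(C,(x+.5)/9-.5+180,(y+.5)/9-.5+65,z)[:2]
H=[A(33,38,.02),A(745,24,.02),A(715,476,.02),A(68,487,.02)]
for i in range(4): print(H[i],np.linalg.norm(H[i]-H[(i+1)%4]))
a1=H[0]-H[1];a2=H[3]-H[2];print(np.degrees(np.arctan2(a1[1],a1[0])),np.degrees(np.arctan2(a2[1],a2[0])))
# rail inner edges at bed z .02/.028
l1=A(50,106,.028)-A(447,98,.028);l2=A(78,429,.028)-A(445,422,.028);print("rails",[np.degrees(np.arctan2(l[1],l[0])) for l in (l1,l2)])
ctr=np.mean(H,0);yaw=np.degrees(np.arctan2(a1[1]+a2[1],a1[0]+a2[0]));print("ctr",ctr,"yaw",yaw)
c,s=np.cos(np.radians(yaw)),np.sin(np.radians(yaw));W=np.array([[c,-s],[s,c]])
loc=lambda p:W.T@(p-ctr)*1000
print("hinge",loc(A(503,454,.031)),"post top",loc(A(754,538,.068)),A(754,538,.068))
sl=[B(187,122,.02),B(322,120,.02),B(340,470,.02),B(210,472,.02)];print("slot",[loc(p) for p in sl],loc(np.mean(sl,0)))
print("head",loc(B(270,238,.0312)),"width",np.linalg.norm(B(205,238,.0312)-B(334,238,.0312)))
print("rail y",[loc(A(*p,.028)) for p in [(50,106),(447,98),(78,429),(445,422)]])
for (x,y) in [(270,238)]: 
  u,v=int(x/9+180),int(y/9+65);print(deproj(C,u,v,d[v,u]))
for (u,v) in [(270,90),(340,100),(300,143),(245,143)]: print(u,v,deproj(C,u,v,d[v,u]))
E
```

```text
[0.65882142 0.09087692] 0.18656451237041885
[0.47939509 0.03976421] 0.11810160825403933
[0.44601162 0.1530494 ] 0.18799614005920226
[0.62687155 0.20435471] 0.11788979070918562
15.900523075487673 15.837274314149006
rails [np.float64(15.938462826474288), np.float64(15.943747279989408)]
ctr [0.55277492 0.12201131] yaw 15.86877782162114
hinge [-30.88482502  50.30049951] post top [-89.43172661  68.05683919] [0.44814227 0.16302076]
slot [array([ 77.92755085, -20.44155831]), array([ 61.62178374, -20.38513782]), array([61.72075931, 20.52264093]), array([77.99539217, 20.48138701])] [6.98163715e+01 4.43329530e-02]
head [67.05179067 -6.45186596] width 0.015233783292728696
rail y [array([ 88.69686621, -41.28497258]), array([-14.50886232, -41.41049484]), array([87.88081225, 41.62177012]), array([-14.88414892,  41.48730581])]
[0.61890618 0.1339984  0.02913534]
270 90 [0.5567906  0.11578252 0.01691913]
340 100 [0.47891299 0.10609265 0.01954399]
300 143 [0.50953369 0.16202299 0.02970067]
245 143 [0.56917738 0.17825541 0.02640081]
```

```bash
python3 - <<'E'
from h import *
import pickle
C=pickle.load(open("w3.pkl","rb"));im=cv2.imread("pics/w3.png")
s=r.sense();T=s["tcp_pos"];R=s["ee_rot"]
print(T)
for (u,v) in [(177,190),(337.5,190),(257,190)]:
    p=ray(C,u,v,T[2]-.0086);print(u,v,R.T@(p-T)*1000)
cv2.imwrite("pics/w3d.png",cv2.resize(im[175:250,165:350],None,fx=4.2,fy=4.2,interpolation=cv2.INTER_CUBIC))
E
```

```text
[0.54639625 0.21289037 0.19815307]
177 190 [  8.58119307 -48.14437891 -30.33110727]
337.5 190 [  8.62494088  48.76840339 -30.31919048]
257 190 [  8.6029921    0.14614087 -30.32516927]
```

View pics/w3d.png

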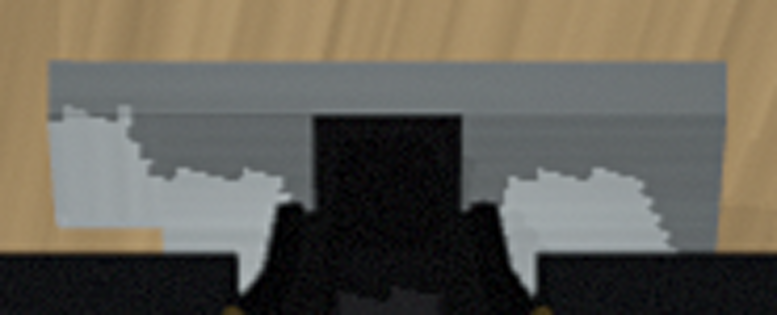

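```bash
cat >> h.py <<'E'
CT=np.array([0.55277,0.12201]);YAW=15.88
_c,_s=np.cos(np.radians(YAW)),np.sin(np.radians(YAW));W=np.array([[_c,-_s],[_s,_c]])
def hgo(x,y,z,dy=0):
    p=CT+W@np.array([x,y])/1000;go([p[0],p[1],z],YAW+180+dy)
def hs():
    s=r.sense();l=W.T@(s["tcp_pos"][:2]-CT)*1000;R=s["ee_rot"]
    f=s["wrist_force"];fl=W.T@f[:2]
    print("t %.2f hold xyz mm %.2f %.2f %.2f yawrel %.2f F(h) %.1f %.1f %.1f M %s grip %.3f"%(s["time_s"],l[0],l[1],s["tcp_pos"][2]*1000,(np.degrees(np.arctan2(R[1,1],R[0,1]))%360)-YAW-180,fl[0],fl[1],f[2],np.round(s["moment"],2),s["gripper_width"]))
E
python3 -c "
from h import *
hs();hgo(-1,-6.5,.06)"
```

```text
t 4.80 hold xyz mm 18.74 89.16 198.15 yawrel -1.02 F(h) -0.1 0.3 -1.4 M [-0.01  0.15  0.01] grip 0.157
shift [13.82  1.8  -9.6 ] turn [-0.102 -0.001 -0.003] t 4.8 tcp [0.5464 0.2129 0.1982] yaw -165.14
```

Call:
{"fn": "play_rows", "kwargs": {
  "plan": [
    [[1,0.9,-5,-0.1,0,0],[4,1.8,-9.6,-0.1,0,0],[9,1.8,-9.6,-0.1,0,0],[13,1.8,-9.6,-0.1,0,0],[13,1.8,-9.6,-0.1,0,0]]
  ]
}}

```text
time_s: 5.42
tcp_pos: [0.5516, 0.1145, 0.0656]
ee_rot: [[-0.007, -0.962, -0.273], [-0.003, -0.273, 0.962], [-1.0, 0.007, -0.001]]
wrist_force: [0.3, -1.0, -1.8]
gripper_width: 0.155
```

```bash
python3 -c "
from h import *
hs();hgo(-1,-6.5,.036)
import pickle
C=cal('wrist');im,d=r.capture('wrist');cv2.imwrite('pics/w4.png',im);pickle.dump(C,open('w4.pkl','wb'))
hs();hgo(-1,-6.5,.036)"
```

```text
t 5.42 hold xyz mm -3.16 -6.88 65.63 yawrel -0.06 F(h) -0.0 -1.1 -1.8 M [-0.02  0.04  0.04] grip 0.155
shift [ 2.96 -0.24  0.04] turn [-0.006 -0.007 -0.043] t 5.42 tcp [0.5516 0.1145 0.0656] yaw -164.18
t 5.47 hold xyz mm -0.77 -6.36 68.04 yawrel 0.03 F(h) 0.5 0.7 -1.2 M [0.07 0.06 0.01] grip 0.160
shift [ 3.2   0.02 -0.01] turn [ 0.003 -0.005 -0.01 ] t 5.47 tcp [0.5538 0.1157 0.068 ] yaw -164.09
```

View pics/w4.png

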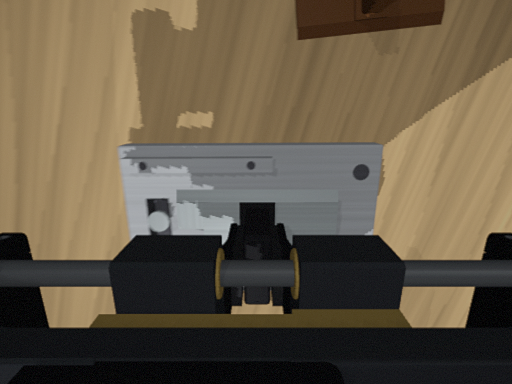

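The blade is square between the rails. The pin head is at (158,220), short of the notch end. I re-measure the pin from here and go down slowly.

```bash
python3 -c "
from h import *
import pickle
C=pickle.load(open('w4.pkl','rb'));im=cv2.imread('pics/w4.png')
g=cv2.resize(im[190:240,135:185],None,fx=10,fy=10,interpolation=cv2.INTER_CUBIC);cv2.imwrite('pics/w4h.png',g)
print('pin',W.T@(ray(C,158,220,.0312)[:2]-CT)*1000,'corners',[W.T@(ray(C,u,v,.02)[:2]-CT)*1000 for u,v in [(120,147),(381,144)]])
T=r.sense()['tcp_pos'];print('blade edge',[W.T@(ray(C,u,190,T[2]-.0086)[:2]-T[:2])*1000 for u in (177,338)])"
```

```text
pin [67.49565767 -7.79418136] corners [array([ 92.86491114, -58.50163137]), array([-91.21016442, -60.24702709])]
blade edge [array([ 45.13370456, -31.69656059]), array([-50.85410641, -31.39416199])]
```

View pics/w4h.png

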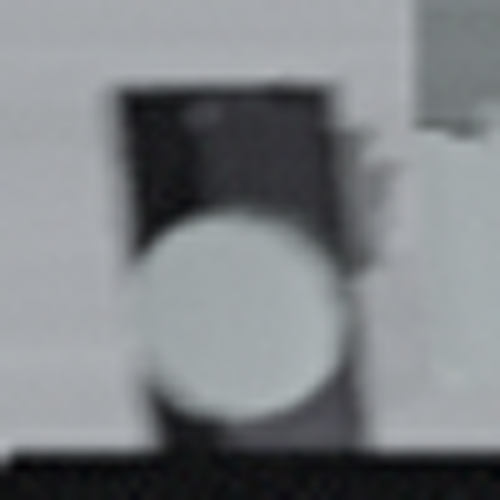

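Call:
{"fn": "play_rows", "kwargs": {
  "plan": [
    [[1.5,0,0,0,0,0],[2.5,0,0,0,0,0],[3.0,0,0,0,0,0],[3.2,0,0,0,0,0],[3.2,0,0,0,0,0]]
  ]
}}

```text
time_s: 6.1
tcp_pos: [0.5541, 0.1169, 0.0363]
ee_rot: [[0.0, -0.961, -0.275], [-0.0, -0.275, 0.961], [-1.0, -0.0, -0.0]]
wrist_force: [0.1, -0.2, -2.1]
gripper_width: 0.16
```

```bash
python3 -c "
from h import *
hs();hgo(-1,-6.5,.0326)"
```

```text
t 6.10 hold xyz mm -0.10 -5.24 36.26 yawrel 0.09 F(h) 0.0 -0.3 -2.1 M [ 0.03  0.17 -0.01] grip 0.160
shift [ 0.37  0.09 -0.13] turn [ 0.009 -0.     0.001] t 6.1 tcp [0.5541 0.1169 0.0363] yaw -164.03
```

Call:
{"fn": "play_rows", "kwargs": {
  "plan": [
    [[0.1,0.05,-0.12,0,0,0],[0.2,0.1,-0.12,0,0,0],[0.3,0.1,-0.12,0,0,0],[0.3,0.1,-0.12,0,0,0]]
  ]
}}

```text
time_s: 6.6
tcp_pos: [0.5534, 0.1154, 0.0331]
ee_rot: [[-0.0, -0.961, -0.275], [-0.0, -0.275, 0.961], [-1.0, 0.0, -0.0]]
wrist_force: [0.8, -0.2, -1.6]
gripper_width: 0.156
```

Call:
{"fn": "play_rows", "kwargs": {
  "plan": [
    [[0,0,0,0,0,0]]
  ]
}}

```text
time_s: 6.72
tcp_pos: [0.5534, 0.1154, 0.0332]
ee_rot: [[0.0, -0.961, -0.275], [0.0, -0.275, 0.961], [-1.0, -0.0, -0.0]]
wrist_force: [0.8, 0.0, -2.3]
gripper_width: 0.158
```

```bash
python3 -c "
from h import *
hs();hgo(-1,-6.5,.0326)"
```

```text
t 6.72 hold xyz mm -1.19 -6.49 33.21 yawrel 0.08 F(h) 0.7 -0.2 -2.3 M [ 0.04  0.12 -0.02] grip 0.158
shift [ 0.06 -0.02 -0.  ] turn [ 0.008 -0.     0.001] t 6.72 tcp [0.5534 0.1154 0.0332] yaw -164.04
```

Call:
{"fn": "play_rows", "kwargs": {
  "plan": [
    [[0.05,0,0,0,0,0],[0.05,0,0,0,0,0]]
  ]
}}

```text
time_s: 6.98
tcp_pos: [0.5533, 0.1154, 0.0326]
ee_rot: [[-0.0, -0.961, -0.275], [-0.0, -0.275, 0.961], [-1.0, 0.0, -0.0]]
wrist_force: [-0.1, -0.8, -1.5]
gripper_width: 0.158
```

Call:
{"fn": "play_rows", "kwargs": {
  "plan": [
    [[0.04,0,0,0,0,0],[0.04,0,0,0,0,0]]
  ]
}}

```text
time_s: 7.22
tcp_pos: [0.5534, 0.1154, 0.0326]
ee_rot: [[0.0, -0.961, -0.275], [-0.0, -0.275, 0.961], [-1.0, -0.0, -0.0]]
wrist_force: [-0.5, 0.1, 0.9]
gripper_width: 0.157
```

Call:
{"fn": "play_rows", "kwargs": {
  "plan": [
    [[0.03,0,0,0,0,0],[0.03,0,0,0,0,0]]
  ]
}}

```text
time_s: 7.48
tcp_pos: [0.5534, 0.1154, 0.0326]
ee_rot: [[0.0, -0.961, -0.275], [-0.0, -0.275, 0.961], [-1.0, -0.0, -0.0]]
wrist_force: [-2.8, -0.1, 5.2]
gripper_width: 0.157
```

```bash
python3 -c "
from h import *
hs();hgo(-1,-6.5,.0326)"
```

```text
t 7.47 hold xyz mm -1.24 -6.49 32.56 yawrel 0.09 F(h) -2.7 0.7 5.2 M [ 0.01  0.87 -0.02] grip 0.157
shift [-0.   -0.02 -0.  ] turn [ 0.009 -0.     0.001] t 7.47 tcp [0.5534 0.1154 0.0326] yaw -164.03
```

Call:
{"fn": "play_rows", "kwargs": {
  "plan": [
    [[-0.03,-0.3,0,0,0,0],[-0.03,-0.6,0,0,0,0],[-0.03,-0.9,0,0,0,0],[-0.03,-1.0,0,0,0,0],[-0.03,-1.0,0,0,0,0]]
  ]
}}

```text
time_s: 8.1
tcp_pos: [0.562, 0.1175, 0.0326]
ee_rot: [[-0.002, -0.962, -0.275], [-0.001, -0.275, 0.962], [-1.0, 0.002, -0.0]]
wrist_force: [-4.0, -1.0, 6.3]
gripper_width: 0.156
```

```bash
python3 -c "
from h import *
hs();hgo(12,-6.5,.0326)"
```

```text
t 8.10 hold xyz mm 7.63 -6.85 32.57 yawrel 0.07 F(h) -4.1 0.2 6.3 M [-0.27  1.32  0.05] grip 0.156
shift [-0.   -0.44  0.03] turn [ 0.007 -0.003 -0.014] t 8.1 tcp [0.562  0.1175 0.0326] yaw -164.05
```

Call:
{"fn": "play_rows", "kwargs": {
  "plan": [
    [[-0.04,-0.1,0.02,0,0,0],[-0.04,-0.2,0.03,0,0,0],[-0.04,-0.25,0.03,0,0,0],[-0.04,-0.25,0.03,0,0,0]]
  ]
}}

```text
time_s: 8.6
tcp_pos: [0.5653, 0.1191, 0.0326]
ee_rot: [[-0.0, -0.961, -0.275], [-0.0, -0.275, 0.961], [-1.0, 0.0, -0.0]]
wrist_force: [-3.1, -2.0, 2.9]
gripper_width: 0.164
```

```bash
python3 -c "
from h import *
hs()"
```

```text
t 8.60 hold xyz mm 11.22 -6.26 32.61 yawrel 0.08 F(h) -3.6 -1.1 2.9 M [-0.29  0.78  0.04] grip 0.164
```

Call:
{"fn": "play_rows", "kwargs": {
  "plan": [
    [[0,-0.1,0,0,0,0],[0,-0.15,0,0,0,0],[0,-0.15,0,0,0,0]]
  ]
}}

```text
time_s: 8.98
tcp_pos: [0.5669, 0.1197, 0.0326]
ee_rot: [[0.0, -0.961, -0.275], [0.0, -0.275, 0.961], [-1.0, -0.0, 0.0]]
wrist_force: [-2.2, -1.2, 1.3]
gripper_width: 0.16
```

```bash
python3 -c "
from h import *
hs()"
```

```text
t 8.97 hold xyz mm 12.96 -6.14 32.56 yawrel 0.08 F(h) -2.5 -0.6 1.3 M [-0.19  0.63  0.02] grip 0.160
```

Call:
{"fn": "play_rows", "kwargs": {
  "plan": [
    [[0,-0.08,-0.02,0,0,0],[0,-0.12,-0.02,0,0,0],[0,-0.12,-0.02,0,0,0]]
  ]
}}

```text
time_s: 9.35
tcp_pos: [0.5681, 0.1198, 0.0326]
ee_rot: [[0.0, -0.961, -0.275], [0.0, -0.275, 0.961], [-1.0, -0.0, 0.0]]
wrist_force: [-1.1, -0.2, 0.6]
gripper_width: 0.156
```

Call:
{"fn": "play_rows", "kwargs": {
  "plan": [
    [[0,-0.08,0,0,0,0],[0,-0.12,0,0,0,0],[0,-0.12,0,0,0,0]]
  ]
}}

```text
time_s: 9.72
tcp_pos: [0.5693, 0.1201, 0.0326]
ee_rot: [[0.0, -0.961, -0.275], [0.0, -0.275, 0.961], [-1.0, -0.0, 0.0]]
wrist_force: [-0.2, -0.2, -1.1]
gripper_width: 0.162
```

```bash
python3 -c "
from h import *
hs()"
```

```text
t 9.72 hold xyz mm 15.40 -6.35 32.58 yawrel 0.08 F(h) -0.2 -0.2 -1.1 M [-0.08  0.22 -0.03] grip 0.162
```

Call:
{"fn": "play_rows", "kwargs": {
  "plan": [
    [[0.02,-0.1,0,0,0,0],[0.02,-0.2,0,0,0,0],[0.02,-0.2,0,0,0,0]]
  ]
}}

```text
time_s: 10.1
tcp_pos: [0.5712, 0.1206, 0.0326]
ee_rot: [[0.0, -0.961, -0.275], [0.0, -0.275, 0.961], [-1.0, -0.0, -0.0]]
wrist_force: [-1.0, -0.6, 1.0]
gripper_width: 0.155
```

Call:
{"fn": "play_rows", "kwargs": {
  "plan": [
    [[0,-0.1,0,0,0,0],[0,-0.2,0,0,0,0],[0,-0.2,0,0,0,0]]
  ]
}}

```text
time_s: 10.48
tcp_pos: [0.573, 0.1211, 0.0326]
ee_rot: [[0.0, -0.961, -0.275], [-0.0, -0.275, 0.961], [-1.0, -0.0, -0.0]]
wrist_force: [-1.7, -0.8, 3.0]
gripper_width: 0.16
```

```bash
python3 -c "
from h import *
hs()"
```

```text
t 10.47 hold xyz mm 19.23 -6.44 32.58 yawrel 0.08 F(h) -1.9 -0.3 3.0 M [-0.2   0.69  0.02] grip 0.160
```

Call:
{"fn": "play_rows", "kwargs": {
  "plan": [
    [[-0.01,-0.1,0,0,0,0],[-0.02,-0.2,0,0,0,0],[-0.02,-0.3,0,0,0,0],[-0.02,-0.3,0,0,0,0]]
  ]
}}

```text
time_s: 10.98
tcp_pos: [0.5761, 0.1221, 0.0326]
ee_rot: [[0.0, -0.961, -0.275], [0.0, -0.275, 0.961], [-1.0, -0.001, 0.0]]
wrist_force: [-0.1, -0.4, 0.0]
gripper_width: 0.156
```

Call:
{"fn": "play_rows", "kwargs": {
  "plan": [
    [[0,-0.1,0,0,0,0],[0,-0.2,0,0,0,0],[0,-0.3,0,0,0,0],[0,-0.3,0,0,0,0]]
  ]
}}

```text
time_s: 11.48
tcp_pos: [0.5791, 0.1229, 0.0326]
ee_rot: [[0.001, -0.961, -0.275], [0.0, -0.275, 0.961], [-1.0, -0.001, 0.0]]
wrist_force: [-0.6, -0.1, -0.8]
gripper_width: 0.158
```

```bash
python3 -c "
from h import *
hs()
im,d=r.capture('wrist');cv2.imwrite('pics/w5.png',im);cv2.imwrite('pics/s5.png',r.capture('scene')[0])
im=cv2.imread('pics/s5.png');cv2.imwrite('pics/s5c.png',cv2.resize(im[170:280,230:350],None,fx=5,fy=5,interpolation=cv2.INTER_CUBIC))"
```

```text
t 11.47 hold xyz mm 25.55 -6.33 32.60 yawrel 0.08 F(h) -0.6 0.0 -0.8 M [-0.03  0.15  0.02] grip 0.158
```

View pics/s5c.png

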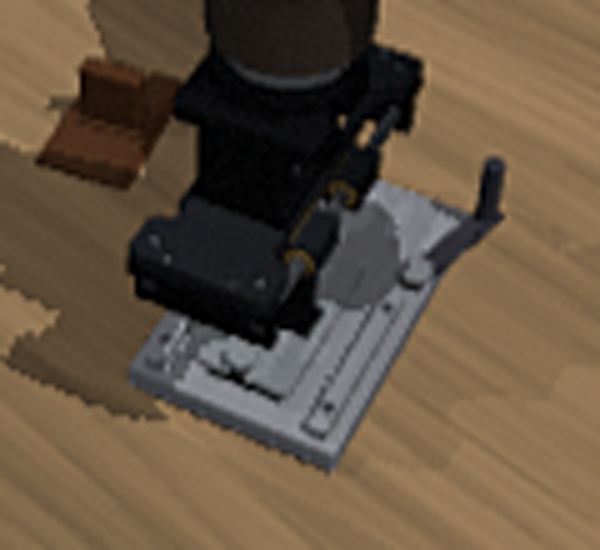

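View pics/w5.png

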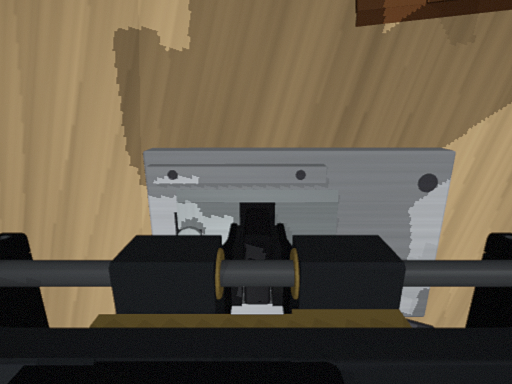

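Both views show the plate end under the pin head, wrist (190,232), with hardly any force. I go on in small steps until it meets the root.

Call:
{"fn": "play_rows", "kwargs": {
  "plan": [
    [[0.01,-0.1,0,0,0,0],[0.01,-0.15,0,0,0,0],[0.01,-0.15,0,0,0,0]]
  ]
}}

```text
time_s: 11.95
tcp_pos: [0.5802, 0.1232, 0.0326]
ee_rot: [[0.0, -0.961, -0.275], [0.0, -0.275, 0.961], [-1.0, -0.0, 0.0]]
wrist_force: [-0.6, 0.0, -0.3]
gripper_width: 0.16
```

Call:
{"fn": "play_rows", "kwargs": {
  "plan": [
    [[0,-0.07,0,0,0,0],[0,-0.1,0,0,0,0],[0,-0.1,0,0,0,0]]
  ]
}}

```text
time_s: 12.32
tcp_pos: [0.5811, 0.1234, 0.0326]
ee_rot: [[-0.0, -0.961, -0.275], [-0.0, -0.275, 0.961], [-1.0, 0.0, -0.0]]
wrist_force: [-0.0, 0.3, 0.6]
gripper_width: 0.159
```

```bash
python3 -c "
from h import *
hs()"
```

```text
t 12.32 hold xyz mm 27.65 -6.38 32.59 yawrel 0.08 F(h) 0.1 0.3 0.6 M [-0.06  0.39 -0.04] grip 0.159
```

Call:
{"fn": "play_rows", "kwargs": {
  "plan": [
    [[0,-0.07,0,0,0,0],[0,-0.1,0,0,0,0],[0,-0.1,0,0,0,0]]
  ]
}}

```text
time_s: 12.7
tcp_pos: [0.5821, 0.1237, 0.0326]
ee_rot: [[-0.0, -0.961, -0.275], [-0.0, -0.275, 0.961], [-1.0, 0.0, -0.0]]
wrist_force: [-1.4, -0.9, 0.7]
gripper_width: 0.151
```

Call:
{"fn": "play_rows", "kwargs": {
  "plan": [
    [[0,-0.05,0,0,0,0],[0,-0.08,0,0,0,0],[0,-0.08,0,0,0,0]]
  ]
}}

```text
time_s: 13.08
tcp_pos: [0.5826, 0.1239, 0.0326]
ee_rot: [[-0.0, -0.961, -0.275], [-0.0, -0.275, 0.961], [-1.0, 0.0, -0.0]]
wrist_force: [-2.6, -1.0, 1.4]
gripper_width: 0.159
```

```bash
python3 -c "
from h import *
hs()"
```

```text
t 13.07 hold xyz mm 29.24 -6.38 32.58 yawrel 0.07 F(h) -2.8 -0.2 1.4 M [-0.    0.65 -0.02] grip 0.159
```

Call:
{"fn": "play_rows", "kwargs": {
  "plan": [
    [[0,-0.04,0,0,0,0],[0,-0.06,0,0,0,0],[0,-0.06,0,0,0,0]]
  ]
}}

```text
time_s: 13.45
tcp_pos: [0.5828, 0.1239, 0.0326]
ee_rot: [[-0.001, -0.961, -0.275], [-0.001, -0.275, 0.961], [-1.0, 0.002, -0.0]]
wrist_force: [-4.5, -0.8, 4.2]
gripper_width: 0.16
```

```bash
python3 -c "
from h import *
hs()"
```

```text
t 13.45 hold xyz mm 29.34 -6.42 32.60 yawrel 0.07 F(h) -4.5 0.4 4.2 M [-0.12  1.51  0.02] grip 0.160
```

Call:
{"fn": "play_rows", "kwargs": {
  "plan": [
    [[-0.02,-0.03,0,0,0,0],[-0.02,-0.06,0,0,0,0],[-0.02,-0.06,0,0,0,0]]
  ]
}}

```text
time_s: 13.82
tcp_pos: [0.5828, 0.1239, 0.0326]
ee_rot: [[-0.003, -0.962, -0.275], [-0.001, -0.275, 0.962], [-1.0, 0.003, -0.0]]
wrist_force: [-6.1, 0.1, 4.9]
gripper_width: 0.16
```

```bash
python3 -c "
from h import *
hs()"
```

```text
t 13.82 hold xyz mm 29.42 -6.44 32.61 yawrel 0.06 F(h) -5.9 1.8 4.9 M [-0.15  1.84  0.03] grip 0.160
```

Call:
{"fn": "play_rows", "kwargs": {
  "plan": [
    [[-0.01,0.04,0,0,0,0],[-0.02,0.08,0,0,0,0],[-0.02,0.08,0,0,0,0]]
  ]
}}

```text
time_s: 14.2
tcp_pos: [0.5828, 0.1239, 0.0326]
ee_rot: [[-0.001, -0.962, -0.275], [-0.0, -0.275, 0.962], [-1.0, 0.001, -0.0]]
wrist_force: [-4.5, -1.5, 0.9]
gripper_width: 0.157
```

```bash
python3 -c "
from h import *
hs()"
```

```text
t 14.20 hold xyz mm 29.43 -6.44 32.62 yawrel 0.07 F(h) -4.8 -0.2 0.9 M [-0.18  1.31  0.06] grip 0.157
```

Call:
{"fn": "play_rows", "kwargs": {
  "plan": [
    [[0,0.04,0,0,0,0],[0,0.04,0,0,0,0],[0,0.04,0,0,0,0],[0,0.04,0,0,0,0]]
  ],
  "hand": 0.3
}}

```text
time_s: 14.7
tcp_pos: [0.5834, 0.1241, 0.0331]
ee_rot: [[0.001, -0.961, -0.275], [0.0, -0.275, 0.961], [-1.0, -0.001, 0.0]]
wrist_force: [-0.5, 0.1, 1.0]
gripper_width: 0.3
```

Call:
{"fn": "play_rows", "kwargs": {
  "plan": [
    [[-1.5,0,0,0,0,0],[-4,0,0,0,0,0],[-8,0,0,0,0,0],[-8,0,0,0,0,0]]
  ]
}}

```text
time_s: 15.2
tcp_pos: [0.5856, 0.125, 0.118]
ee_rot: [[0.009, -0.961, -0.276], [0.004, -0.276, 0.961], [-1.0, -0.01, 0.001]]
wrist_force: [0.2, 0.1, 0.4]
gripper_width: 0.301
```

```bash
python3 -c "
from h import *
hs()
hgo(0,60,.16)"
```

```text
t 15.20 hold xyz mm 32.44 -6.08 118.00 yawrel 0.13 F(h) 0.2 0.1 0.4 M [0.02 0.11 0.04] grip 0.301
shift [-4.23  3.19  6.62] turn [0.013 0.005 0.056] t 15.2 tcp [0.5856 0.125  0.118 ] yaw -163.99
```

Call:
{"fn": "play_rows", "kwargs": {
  "plan": [
    [[-3,0.5,3,0,0,0],[-6,1,7,0,0,0],[-7,1.3,9.2,0,0,0],[-7,1.3,9.2,0,0,0],[-7,1.3,9.2,0,0,0]]
  ]
}}

```text
time_s: 15.82
tcp_pos: [0.5447, 0.2083, 0.1825]
ee_rot: [[-0.001, -0.962, -0.275], [-0.001, -0.275, 0.962], [-1.0, 0.001, -0.0]]
wrist_force: [-0.2, -0.0, -0.2]
gripper_width: 0.294
```

Call:
{"fn": "play_rows", "kwargs": {
  "plan": [
    [[0,0,0,0,0,0],[0,0,0,0,0,0]]
  ]
}}

```text
time_s: 16.08
tcp_pos: [0.5451, 0.2081, 0.1824]
ee_rot: [[-0.001, -0.962, -0.274], [-0.001, -0.274, 0.962], [-1.0, 0.001, -0.0]]
wrist_force: [0.2, 0.9, -1.4]
gripper_width: 0.3
```

```bash
python3 -c "
from h import *
hs()
import pickle
C=cal('wrist');im,d=r.capture('wrist');cv2.imwrite('pics/w6.png',im);pickle.dump(C,open('w6.pkl','wb'));np.save('w6d.npy',d)
cv2.imwrite('pics/w6c.png',cv2.resize(im[10:190,150:410],None,fx=3,fy=3,interpolation=cv2.INTER_CUBIC))"
```

```text
t 16.07 hold xyz mm 16.19 84.85 182.37 yawrel 0.01 F(h) 0.4 0.8 -1.4 M [ 0.02  0.12 -0.02] grip 0.300
```

View pics/w6.png

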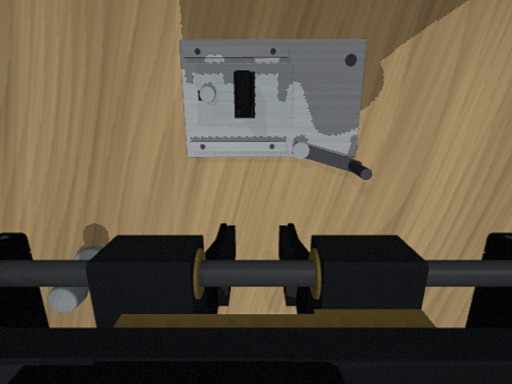

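View pics/w6c.png

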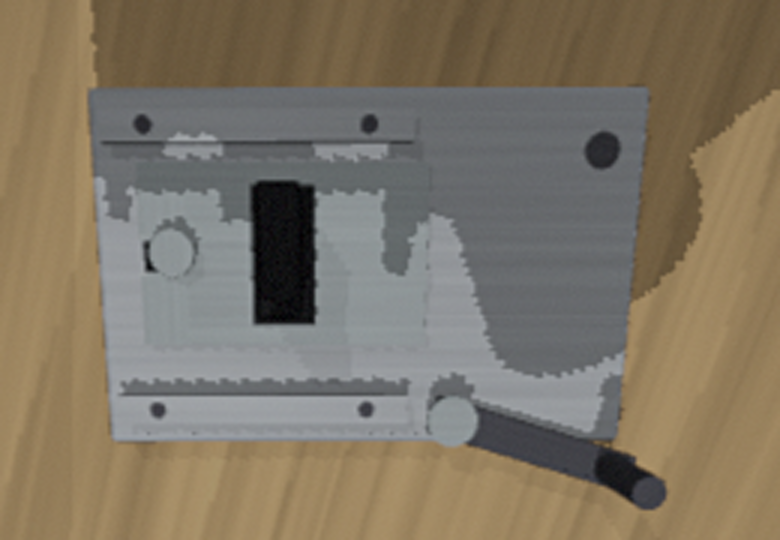

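The blade is home: in the crop the notch's remaining sliver shows only on the far side of the pin head at (172,252), and the plate is square to the rails. I check the distances, then plan the keeper: fingers loosely around the post at crop (650,492), following its arc.

```bash
python3 -c "
from h import *
import pickle
C=pickle.load(open('w6.pkl','rb'))
A=lambda x,y,z:W.T@(ray(C,(x+.5)/3-.5+150,(y+.5)/3-.5+10,z)[:2]-CT)*1000
print('head',A(172,252,.0312),'tail',A(430,164,.024),A(426,347,.024),'grip top',A(284,252,.066),'front',A(130,165,.024),A(147,345,.024))
h=A(453,420,.031);p=A(650,492,.068);print('hinge',h,'post',p,np.degrees(np.arctan2(-(p-h)[1],-(p-h)[0])))
hgo(p[0],p[1],.14,-106)
"
```

```text
head [66.64621581 -6.6779045 ] tail [-20.52632316 -35.12376448] [-21.22332936  25.1048991 ] grip top [27.39036783 -5.22653018] front [ 80.62930635 -34.77631609] [78.21182412 24.42179093]
hinge [-30.90031852  50.13082838] post [-89.76659236  68.12668695] -16.99878280511512
shift [ 4.26 10.6  -1.68] turn [ 1.0602e+01 -6.0000e-03 -2.0000e-03] t 16.12 tcp [0.5451 0.2082 0.1825] yaw -164.1
```

Call:
{"fn": "play_rows", "kwargs": {
  "plan": [
    [[0,2,0,1.05,0,0],[1,5,-0.5,2.1,0,0],[2,8,-1,3.15,0,0],[3,10.5,-1.6,4.2,0,0],[4,10.6,-1.6,5.25,0,0]]
  ]
}}

```text
time_s: 16.75
tcp_pos: [0.4461, 0.1631, 0.1429]
ee_rot: [[-0.001, -0.8, 0.601], [-0.0, 0.601, 0.8], [-1.0, 0.0, -0.0]]
wrist_force: [0.2, 0.1, 0.6]
gripper_width: 0.302
```

```bash
python3 -c "
from h import *
hs();hgo(-90,68.6,.14,-106)"
```

```text
t 16.75 hold xyz mm -91.37 68.68 142.86 yawrel -52.79 F(h) 0.2 0.1 0.6 M [ 0.08 -0.05 -0.02] grip 0.302
shift [ 0.29 -0.09  0.1 ] turn [ 5.321e+00 -3.000e-03 -1.000e-03] t 16.75 tcp [0.4461 0.1631 0.1429] yaw 143.09
```

Call:
{"fn": "play_rows", "kwargs": {
  "plan": [
    [[0.3,-0.1,0.1,1.06,0,0],[0.3,-0.1,0.1,2.12,0,0],[0.3,-0.1,0.1,3.18,0,0],[0.3,-0.1,0.1,4.24,0,0],[0.3,-0.1,0.1,5.3,0,0]]
  ]
}}

```text
time_s: 17.38
tcp_pos: [0.449, 0.1642, 0.1399]
ee_rot: [[-0.0, -0.001, 1.0], [-0.0, 1.0, 0.001], [-1.0, -0.0, -0.0]]
wrist_force: [0.0, 0.6, -0.9]
gripper_width: 0.301
```

Call:
{"fn": "play_rows", "kwargs": {
  "plan": [
    [[0,0,0,0,0,0],[0,0,0,0,0,0]]
  ]
}}

```text
time_s: 17.62
tcp_pos: [0.449, 0.1644, 0.1399]
ee_rot: [[-0.0, -0.01, 1.0], [-0.0, 1.0, 0.01], [-1.0, -0.0, -0.0]]
wrist_force: [-0.0, -0.7, -0.7]
gripper_width: 0.296
```

```bash
python3 -c "
from h import *
hs();hgo(-90,68.6,.09,-106)
im,d=r.capture('wrist');cv2.imwrite('pics/w7.png',im)
print(W.T@(r.sense()['ee_rot'][:2,:]))"
```

```text
t 17.62 hold xyz mm -88.22 69.15 139.94 yawrel -105.29 F(h) -0.2 -0.7 -0.7 M [-0.1   0.05 -0.03] grip 0.296
shift [ 4.99 -0.1  -0.16] turn [ 0.071 -0.     0.   ] t 17.62 tcp [0.449  0.1644 0.1399] yaw 90.59
[[-2.81028714e-05  2.64096207e-01  9.64496342e-01]
 [-4.35295795e-05  9.64496341e-01 -2.64096208e-01]]
```

View pics/w7.png

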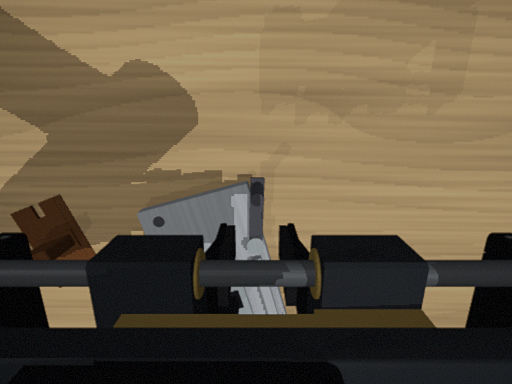

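The post top at (257,186) is on the midline between the fingers (~258).

```bash
python3 -c "
from h import *
C=cal('wrist');print(W.T@(ray(C,257,185,.068)[:2]-CT)*1000)
hs();hgo(-90,68.6,.036,-106)"
```

```text
[-103.10333895   72.48668219]
t 17.68 hold xyz mm -88.22 69.20 139.95 yawrel -105.31 F(h) -0.3 -0.2 -0.2 M [-0.   -0.04 -0.03] grip 0.300
shift [10.4  -0.1  -0.16] turn [ 0.069 -0.     0.   ] t 17.68 tcp [0.449  0.1644 0.14  ] yaw 90.57
```

```bash
python3 -c "
from h import *
im=cv2.imread('pics/w7.png');cv2.imwrite('pics/w7c.png',cv2.resize(im[165:265,210:310],None,fx=6,fy=6,interpolation=cv2.INTER_CUBIC))
C=cal('wrist')
for z in (.068,.026): print(z,proj(C,np.r_[CT+W@np.array([-.090,.0686]),z]))"
```

```text
0.068 (np.float64(256.65402066998325), np.float64(200.72317949551905))
0.026 (np.float64(256.6993982309004), np.float64(187.4369301467548))
```

View pics/w7c.png

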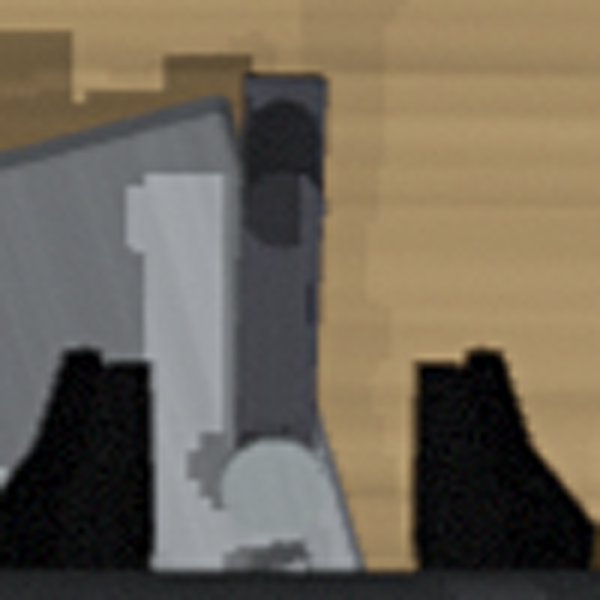

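The close crop puts the post top at pixel (256,200), against an expected (256.7,200.7), so they agree. I go down around it.

Call:
{"fn": "play_rows", "kwargs": {
  "plan": [
    [[4,-0.1,-0.16,0.07,0,0],[7,-0.1,-0.16,0.07,0,0],[9.5,-0.1,-0.16,0.07,0,0],[10.4,-0.1,-0.16,0.07,0,0],[10.4,-0.1,-0.16,0.07,0,0]]
  ],
  "hand": 0.3
}}

```text
time_s: 18.3
tcp_pos: [0.4474, 0.1635, 0.0359]
ee_rot: [[-0.0, 0.003, 1.0], [-0.001, 1.0, -0.003], [-1.0, -0.001, -0.0]]
wrist_force: [-0.0, -0.1, -0.1]
gripper_width: 0.297
```

Call:
{"fn": "play_rows", "kwargs": {
  "plan": [
    [[0,0,0,0,0,0],[0,0,0,0,0,0]]
  ],
  "hand": 0.2
}}

```text
time_s: 18.55
tcp_pos: [0.4479, 0.1639, 0.0369]
ee_rot: [[0.002, 0.004, 1.0], [0.001, 1.0, -0.004], [-1.0, 0.001, 0.002]]
wrist_force: [-0.2, -0.5, 1.0]
gripper_width: 0.22
```

```bash
cat >> h.py <<'E'
def keep(ths,lead=0.0027,z=.036):
    s=r.sense();R=s["ee_rot"];hs()
    for th in ths:
        a=np.radians(th);l=np.array([-31-62*np.cos(a),51-62*np.sin(a)])/1000+lead*np.array([np.sin(a),-np.cos(a)])
        p=CT+W@l;yaw=YAW+180+th-90
        sh=R.T@(np.r_[p,z]-s["tcp_pos"])*100;rv=Ro.from_matrix(R.T@Rd(yaw)).as_rotvec(degrees=True)/10
        print(th,np.round(np.r_[sh,rv],2).tolist())
E
python3 -c "
from h import *
keep([-17,-12,-5,3,11,19])"
```

```text
t 18.55 hold xyz mm -89.41 69.02 36.90 yawrel -106.11 F(h) -0.3 -0.4 1.0 M [-0.03  0.01 -0.03] grip 0.220
-17 [0.09, -0.28, -0.09, 0.09, 0.01, -0.01]
-12 [0.09, -0.82, -0.05, -0.41, 0.01, -0.01]
-5 [0.09, -1.57, 0.08, -1.11, 0.01, -0.01]
3 [0.09, -2.4, 0.34, -1.91, 0.01, -0.01]
11 [0.09, -3.18, 0.72, -2.71, 0.01, -0.01]
19 [0.09, -3.9, 1.19, -3.51, 0.01, -0.0]
```

Call:
{"fn": "play_rows", "kwargs": {
  "plan": [
    [[0.08,-0.3,-0.08,0,0,0],[0.08,-0.8,-0.05,-0.4,0,0],[0.08,-1.55,0.08,-1.1,0,0],[0.08,-2.4,0.34,-1.9,0,0],[0.08,-3.2,0.72,-2.7,0,0]]
  ]
}}

```text
time_s: 19.18
tcp_pos: [0.4552, 0.1318, 0.0357]
ee_rot: [[0.002, -0.455, 0.891], [0.002, 0.891, 0.455], [-1.0, 0.0, 0.003]]
wrist_force: [0.4, 1.3, -0.3]
gripper_width: 0.199
```

```bash
python3 -c "
from h import *
keep([11,19,27,35,43,51])"
```

```text
t 19.18 hold xyz mm -91.19 36.14 35.71 yawrel -78.84 F(h) 0.7 1.1 -0.3 M [ 0.51 -0.12  0.03] grip 0.199
11 [-0.03, 0.04, -0.01, 0.02, 0.01, -0.0]
19 [-0.03, -0.82, 0.09, -0.78, 0.01, -0.0]
27 [-0.03, -1.66, 0.3, -1.58, 0.01, -0.0]
35 [-0.03, -2.46, 0.63, -2.38, 0.01, 0.0]
43 [-0.03, -3.21, 1.07, -3.18, 0.01, 0.0]
51 [-0.03, -3.89, 1.61, -3.98, 0.01, 0.0]
```

Tracking well, about 1 N.

Call:
{"fn": "play_rows", "kwargs": {
  "plan": [
    [[0,-0.8,0.1,-0.8,0,0],[0,-1.65,0.3,-1.6,0,0],[0,-2.45,0.63,-2.4,0,0],[0,-3.2,1.07,-3.2,0,0],[0,-3.9,1.6,-4.0,0,0]]
  ]
}}

```text
time_s: 19.8
tcp_pos: [0.4864, 0.1038, 0.0354]
ee_rot: [[0.0, -0.921, 0.391], [0.001, 0.391, 0.921], [-1.0, -0.0, 0.001]]
wrist_force: [-0.8, 0.9, -0.1]
gripper_width: 0.202
```

```bash
python3 -c "
from h import *
keep([51,57,63,69,75,80,85,90])"
```

```text
t 19.80 hold xyz mm -68.85 0.65 35.42 yawrel -38.87 F(h) -0.6 1.1 -0.1 M [ 0.43  0.24 -0.02] grip 0.202
51 [-0.06, -0.04, 0.09, 0.01, 0.0, 0.0]
57 [-0.06, -0.69, 0.16, -0.59, 0.0, 0.0]
63 [-0.06, -1.33, 0.28, -1.19, 0.0, 0.0]
69 [-0.06, -1.95, 0.48, -1.79, 0.0, 0.0]
75 [-0.06, -2.54, 0.73, -2.39, 0.0, 0.0]
80 [-0.06, -3.02, 1.0, -2.89, 0.0, 0.0]
85 [-0.06, -3.47, 1.3, -3.39, 0.0, 0.0]
90 [-0.06, -3.89, 1.64, -3.89, 0.0, 0.0]
```

Call:
{"fn": "play_rows", "kwargs": {
  "plan": [
    [[-0.05,-0.65,0.15,-0.6,0,0],[-0.05,-1.3,0.28,-1.2,0,0],[-0.05,-1.95,0.48,-1.8,0,0],[-0.05,-2.55,0.73,-2.4,0,0],[-0.05,-3.0,1.0,-2.9,0,0]]
  ]
}}

```text
time_s: 20.42
tcp_pos: [0.517, 0.1005, 0.0355]
ee_rot: [[-0.002, -0.995, -0.103], [-0.001, -0.103, 0.995], [-1.0, 0.002, -0.001]]
wrist_force: [-1.4, -1.5, 0.4]
gripper_width: 0.205
```

```bash
python3 -c "
from h import *
keep([80,84,88,90,92])"
```

```text
t 20.43 hold xyz mm -40.34 -10.90 35.52 yawrel -9.98 F(h) -1.7 -1.1 0.4 M [-0.18  0.42 -0.01] grip 0.205
80 [-0.05, -0.11, 0.06, 0.0, -0.0, -0.01]
84 [-0.05, -0.55, 0.09, -0.4, -0.0, -0.01]
88 [-0.05, -0.98, 0.16, -0.8, -0.0, -0.01]
90 [-0.05, -1.19, 0.2, -1.0, -0.0, -0.01]
92 [-0.05, -1.4, 0.25, -1.2, -0.0, -0.01]
```

Call:
{"fn": "play_rows", "kwargs": {
  "plan": [
    [[-0.05,-0.4,0.07,-0.4,0,0],[-0.05,-0.75,0.12,-0.8,0,0],[-0.05,-1.0,0.16,-1.0,0,0],[-0.05,-1.05,0.16,-1.0,0,0],[-0.05,-1.05,0.16,-1.0,0,0]]
  ]
}}

```text
time_s: 21.05
tcp_pos: [0.5279, 0.1037, 0.0362]
ee_rot: [[-0.0, -0.963, -0.271], [-0.0, -0.271, 0.963], [-1.0, 0.0, -0.0]]
wrist_force: [-1.4, -0.3, -1.0]
gripper_width: 0.2
```

```bash
python3 -c "
from h import *
keep([88,90,92])"
```

```text
t 21.05 hold xyz mm -28.95 -10.79 36.18 yawrel -0.16 F(h) -1.4 0.1 -1.0 M [-0.2   0.31 -0.04] grip 0.200
88 [0.02, 0.15, -0.03, 0.18, -0.0, -0.0]
90 [0.02, -0.07, -0.02, -0.02, -0.0, -0.0]
92 [0.02, -0.28, -0.01, -0.22, -0.0, -0.0]
```

Now small steps until the keeper's stop is felt.

Call:
{"fn": "play_rows", "kwargs": {
  "plan": [
    [[0,-0.08,0,0,0,0],[0,-0.1,0,0,0,0],[0,-0.1,0,0,0,0]]
  ]
}}

```text
time_s: 21.42
tcp_pos: [0.5287, 0.104, 0.0362]
ee_rot: [[-0.001, -0.962, -0.272], [-0.0, -0.272, 0.962], [-1.0, 0.001, -0.0]]
wrist_force: [-1.4, -1.3, 1.2]
gripper_width: 0.199
```

Call:
{"fn": "play_rows", "kwargs": {
  "plan": [
    [[0,-0.08,0,0,0,0],[0,-0.1,0,0,0,0],[0,-0.1,0,0,0,0]]
  ]
}}

```text
time_s: 21.8
tcp_pos: [0.5289, 0.104, 0.0361]
ee_rot: [[-0.002, -0.963, -0.271], [-0.001, -0.271, 0.963], [-1.0, 0.002, -0.0]]
wrist_force: [-4.2, -1.3, 2.4]
gripper_width: 0.198
```

```bash
python3 -c "
from h import *
hs()"
```

```text
t 21.80 hold xyz mm -27.92 -10.82 36.05 yawrel -0.14 F(h) -4.4 -0.1 2.4 M [-0.32  1.59 -0.04] grip 0.198
```

Call:
{"fn": "play_rows", "kwargs": {
  "plan": [
    [[0,-0.08,0,0,0,0],[0,-0.1,0,0,0,0],[0,-0.1,0,0,0,0]]
  ]
}}

```text
time_s: 22.18
tcp_pos: [0.5289, 0.104, 0.036]
ee_rot: [[-0.004, -0.963, -0.271], [-0.002, -0.271, 0.963], [-1.0, 0.004, -0.0]]
wrist_force: [-7.1, -0.5, 5.1]
gripper_width: 0.203
```

```bash
python3 -c "
from h import *
hs()"
```

```text
t 22.18 hold xyz mm -27.87 -10.84 35.99 yawrel -0.15 F(h) -7.0 1.5 5.1 M [-0.28  2.21 -0.04] grip 0.203
```

Call:
{"fn": "play_rows", "kwargs": {
  "plan": [
    [[0,0.25,0,0,0,0],[0,0.45,0,0,0,0],[0,0.45,0,0,0,0]]
  ],
  "hand": 0.25
}}

```text
time_s: 22.55
tcp_pos: [0.5274, 0.1039, 0.0364]
ee_rot: [[0.002, -0.962, -0.272], [0.001, -0.272, 0.962], [-1.0, -0.002, 0.0]]
wrist_force: [1.0, 0.3, 0.3]
gripper_width: 0.247
```

```bash
python3 -c "
from h import *
hs()"
```

```text
t 22.55 hold xyz mm -29.39 -10.50 36.40 yawrel -0.11 F(h) 1.0 0.0 0.3 M [0.03 0.14 0.  ] grip 0.247
```

Call:
{"fn": "play_rows", "kwargs": {
  "plan": [
    [[-1.5,0.1,0,0,0,0],[-4,0.1,0,0,0,0],[-8,0.1,1,0,0,0],[-12,-1,5,0,0,0],[-15,-4,9,0,0,0]]
  ]
}}

```text
time_s: 23.18
tcp_pos: [0.5408, 0.2017, 0.1901]
ee_rot: [[0.004, -0.963, -0.271], [0.002, -0.271, 0.963], [-1.0, -0.004, 0.001]]
wrist_force: [1.4, -0.2, -0.5]
gripper_width: 0.25
```

Call:
{"fn": "play_rows", "kwargs": {
  "plan": [
    [[0,0,0,0,0,0],[0,0,0,0,0,0]]
  ]
}}

```text
time_s: 23.42
tcp_pos: [0.54, 0.2006, 0.1861]
ee_rot: [[-0.001, -0.962, -0.271], [-0.0, -0.271, 0.962], [-1.0, 0.001, 0.0]]
wrist_force: [0.0, -0.2, -0.4]
gripper_width: 0.251
```

```bash
python3 -c "
from h import *
import pickle
hs()
C=cal('wrist');im,d=r.capture('wrist');cv2.imwrite('pics/w8.png',im);pickle.dump(C,open('w8.pkl','wb'))
cv2.imwrite('pics/w8c.png',cv2.resize(im[10:210,150:410],None,fx=3,fy=3,interpolation=cv2.INTER_CUBIC))
cv2.imwrite('pics/s8.png',r.capture('scene')[0])"
```

```text
t 23.43 hold xyz mm 9.18 79.08 186.08 yawrel -0.13 F(h) -0.0 -0.2 -0.4 M [-0.04  0.17  0.01] grip 0.251
```

View pics/w8c.png

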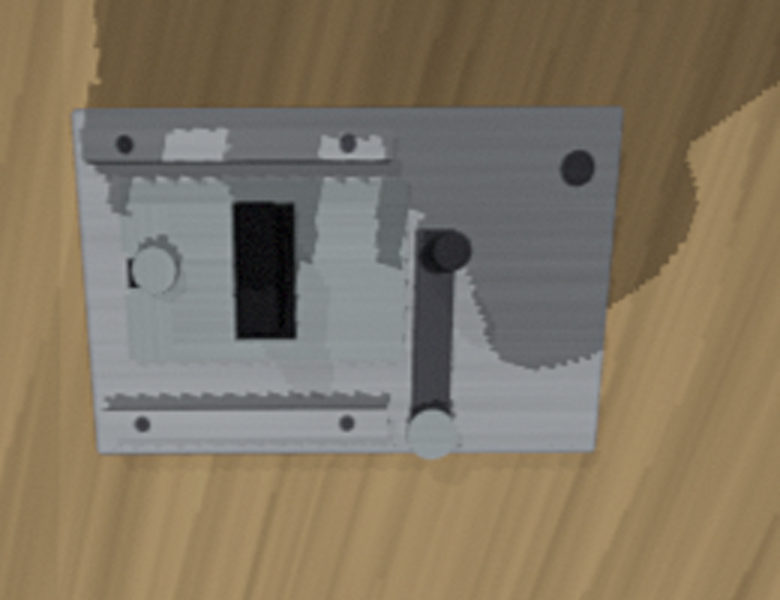

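View pics/s8.png

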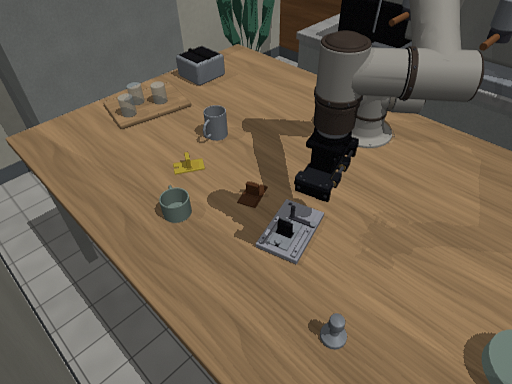

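The crop shows the keeper across the bed, post at (447,250) and hinge at (432,432), behind the plate's tail at about x=408. The blade is still home on the pin at (156,270). The scene view shows the cup (176,205), jug (215,123) and tamper (335,330) where they were. One last set of numbers before handing in.

```bash
python3 -c "
from h import *
import pickle
C=pickle.load(open('w8.pkl','rb'))
A=lambda x,y,z:W.T@(ray(C,(x+.5)/3-.5+150,(y+.5)/3-.5+10,z)[:2]-CT)*1000
h=A(432,432,.031);p=A(450,250,.068);hd=A(156,270,.0312);t=(A(410,185,.024)+A(406,362,.024))/2
print('hinge',h,'post',p,'angle',np.arctan2(-(p-h)[1],-(p-h)[0]),'head',hd,'tail',t,'pin-tail',hd[0]-t[0],'bar edges',A(415,320,.026),A(453,320,.026))
a=cv2.imread('pics/scene0.png');b=cv2.imread('pics/s8.png')
for n,(u,v) in dict(cup=(176,205),jug=(215,123),tamper=(335,330)).items():
  print(n,cv2.absdiff(a[v-15:v+15,u-15:u+15],b[v-15:v+15,u-15:u+15]).mean())
hs(); print(r.finish_job())"
```

```text
hinge [-31.0597441   49.43845084] post [-29.92257309 -11.46447804] angle 1.5894660179759117 head [65.85976109 -6.75118493] tail [-21.61314779  -4.73367449] pin-tail 87.47290888766935 bar edges [-24.31521449  10.26586436] [-37.82470877  10.29637491]
cup 5.782222222222222
jug 9.425925925925926
tamper 7.068888888888889
t 23.52 hold xyz mm 8.72 78.28 185.37 yawrel -0.18 F(h) -0.3 0.1 -0.3 M [-0.03  0.11 -0.01] grip 0.250
the job is handed in; nothing more can be done
None
```

The blade is home on the pin, the keeper bar is shut behind it, and I handed the job in at 23.5 s with the gripper clear of everything.

- **Blade:** I took the steel blade by its black grip, not the brown or yellow ones. I laid it flat between the rails and slid it under the pin head in small steps until it stopped. It stopped 29.4 mm along the bed, where the camera had put the pin's home at about 29. I saw at most about 6 N along the slide and 7 N on the bed at the readings I took.
- **Keeper:** I then swung the bar round by its post with the fingers loose around it, until it hit a hard stop, showing 7 N, and backed off.
- **Last checks:**
  - The keeper angle measured about 1.59 rad, against 1.571 for fully shut.
  - The pin axis to the blade's tail measured 87.5 mm, against an expected 88.
  - The bar sits about 3 mm behind the tail.
  - These small differences are within camera error.
- **Bystanders:** The cup, jug and tamper look unmoved in the scene view. The picture difference around each was small, which I put down to noise and shadow. I did not remeasure their positions.

No check failed. One reading of the pin, taken before the blade was laid, was about 1.3 mm off because the arm was still moving. I used the earlier settled reading instead.

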